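# Hold a spread circlip at the groove of an axle stub

## Robot

A 6-joint arm with a two-finger parallel gripper is mounted at the origin on a cart in front of the work surface, level with it; the furniture and walls round the work are solid. World frame = base frame: x ahead of the robot, y to its left, z up, the work surface at z = 0. Lengths are in mm, angles in rad, forces in N, time in s.
With the tool pointing down it reaches from about 375 to 900 mm from the base axis. Payload 3.1 kg.
Tool frame: the origin (TCP) lies midway between the tips of the shut fingers; the grasp point (between the pads) lies 19 mm behind it; z points along the fingers, y is the line along which they close (so a half turn about z gives the same grasp; the last joint's range is limited). The gripper opens to 85 mm and grips with 20 to 120 N. Pads are 22 mm wide; open, the fingers measure 114 mm over their backs; the gripper's body (76 mm by 85 mm) begins 54 mm behind the grasp point. The pads swing forward as they close: fully open they stand 13 mm farther back than shut.
Start: joints at [-1.403, 0.527, 1.433, -0, 1.181, -0.178], TCP at [212.453, -587.759, 192.81] pointing down, gripper open.
Joint ranges: [-3.08, 3.08], [-0.75, 2.2], [0.22, 2.44], [-1.43, 4.57], [0, 2.65], [-2.85, 2.85]. Speed limits (rad/s): [2.79, 2.79, 3.14, 3.14, 3.14, 3.14].

## Interface

Orientations are given as a unit quaternion [w, x, y, z].
In Python, from bench import env gives the robot as it stands.
- The arm moves only by the tool drive_tool, never from a script. Its argument "series" is a list of rows, each a list of 3 entries, a list of its own where there are three numbers: the opening in per cent of the stroke, from 0 (shut) to 100 (fully open), then the shift along the tool's x, y, z in cm, then the turn, a rotation vector about the tool's x, y, z in degrees. A call has 1 to 12 rows; each row is the pose to reach, as a shift and turn from the pose commanded when the call began, along the tool's axes at that moment; what a row does not reach only later rows make up. A row lasts 1/8 s, in which the tool goes at most 62.5 mm and 10.7 degrees, less where a joint would pass 70% of its speed; a pose out of reach is approached as far as the arm can. A call with a gripper value outside its range is refused whole. The fingers move at their own pace and stop on an object; the grip force is fixed at half the most. Time passes only in rows, so rows that repeat a pose let the fingers close. It gives the time, the measured TCP pose, the force, the opening and the grip force at its end, in the units of the state.
- env.observe(): the state, without advancing time (a new reading comes with each control period).
- env.grab_frame(name): name is "scene" or "top" or "wrist"; returns the picture (420x560x3 uint8, red, green, blue); there is no depth.
- env.get_calibration(name): a dict with "camera_matrix" (3x3 intrinsics, pixels), "D" ([k1, k2, p1, p2, k3] as OpenCV has them; the pictures are not rectified), "R" (3x3) and "t" (3): a world point X has camera coordinates R X + t. Camera axes: x right, y down, z forward; pixel columns grow to the right and rows downward; lengths in mm; the calibration is good to about 2 mm. A picture is of the moment at which its call begins: read the wrist's pose just before it. get_calibration takes no time and is no camera call; for the wrist camera it gives the pose at the moment of the call.
- env.close_job(): hands the job in; it is judged then, once.
The state is a dict: "time_s": time; "q": joint angles; "qd": joint speeds; "joint_torque": joint torques, N m; "tcp_pos": TCP position; "tool_rot": TCP orientation; "wrist_force": force on the tool from outside, world axes, zero at the start; "wrist_torque": the same for the moment, N m; "finger_gap": finger opening in mm; "finger_force": force on a finger pad.
Only numpy, scipy, OpenCV 4.12 (cv2) and the standard library are available. Lean on these libraries where they do the work, as an engineer would, in place of code of your own. Each camera call takes 0.05 s, during which the arm holds its last target. There are 200 camera calls.

## Task

With the gripper's fingers, press the bearing on the axle stub down until it is fully home on its shoulder, so that the groove above it comes free. Then take the circlip pliers by their red handles, squeeze them to spread the circlip fully, lift it off the rest and lower the spread circlip over the axle end until it lies level with the groove, against the bearing. Finish while still holding it there: squeezed fully open, upright, not let go, and leave the oil bottle, the loupe and the yellow tape where they are.

Things in the scene. Friction and masses are not known exactly. Their poses are not given: they have to be found in the camera images.
- axle_stand: fixed upright axle stub on a round blue base (96 mm across, 14 mm high); origin on the bench under the axle's centre line. A dark shoulder 44 mm across reaches up to 30 mm, the bright axle is 30 mm thick and ends at 60 mm, its last 5 mm tapered to 21 mm. Its place may be swapped with that of the rest.
- groove (a point): centre of the lower edge of the circlip groove in the axle, 44 mm above the bench: the groove is 4 mm wide (44 to 48 mm) and 25 mm across; the raised bearing hides it at the start
- bearing (a joint): how far the bearing has been pressed down the axle, m: it starts at 0 to 0.002, and 0.010 is fully home on the shoulder. A spring lies behind it and it fits tightly: it takes about 9 N to start and 11 N at the bottom, and it stays where it is left
- bearing_top (a point): centre of the bearing's upper face. The bearing is a steel ring with an orange seal, 62 mm across and 14 mm thick, the 30 mm axle through it; its upper face stands 54 mm above the bench when the joint reads 0, and 44 mm (the groove's lower edge) when home
- clip_rest: fixed black round rest, 72 mm across at the foot, 60 mm at its top 30 mm above the bench, with a grey dowel 19 mm thick that ends at 46 mm; origin on the bench under its centre. The pliers stand on it, the circlip round the dowel. A tall grey hardness tester, on a 90 mm high black base, stands behind the right-hand place: cross in front of it, close to the bench's front edge
- pliers: circlip pliers standing upright, 95 mm high, 140 g, the circlip fast on their tips at the bottom; origin at the centre of the spread circlip's underside (at first about 33 mm above the bench), z up along the pliers, y from one handle to the other. The circlip is 3 mm thick, its gap at -x; any turn about the axle will do. Room for the axle end: the pivot is 38 mm above the origin
- pliers_handles (a point): middle between the two red handles, 78 mm above the pliers' origin. Each is a flat paddle 22 mm wide (along x), 55 to 95 mm above the origin; over their outsides (along y) they measure about 39 mm at rest and 30 mm squeezed to the stop, where the outer faces are parallel. About 7 N closes them; firmer squeezing does no harm
- spread (a joint): how far the pliers are squeezed, rad: 0 at rest (circlip closed, held shut by a spring), about 0.12 at the built-in stop (circlip fully spread). Spread, the circlip clears the 30 mm axle by 1 to 2 mm; closed, it does not go over it
- oil_bottle: white oil bottle with a red spout, 42 mm across, 118 mm high, origin at its foot; stays where it is
- loupe: black eye loupe, 32 mm across, 26 mm high, origin at its foot; stays where it is
- tape_yellow: roll of yellow tape lying flat, 81 mm across, 16 mm high, origin at its underside; stays where it is
Not all that is in view belongs to the job. Of the things that look like the pliers, the smaller one is meant.

How it is judged:
By the outcome, as a careful person would: the job done as asked, in the order asked, and still so for the second after the job is handed in, while the arm keeps its last pose, push and grip.
It also fails if it takes over 54 s, if anything falls off the work surface, if the arm or the gripper's body presses on something with over 40 N, if the wrist force passes 120 N, or if a joint passes its speed limit or range.

## Working session

There is one attempt and no reset: what is moved stays moved. The work goes in short steps, Python scripts to look and compute and a tool call to move; the robot and the scene stay as the last step left them, time stands still between calls to the robot, and variables do not carry over. Pictures are saved under pics/ and viewed, at most 10 in all, crops included, and the job is handed in when it is done.

Besides the shell and the picture viewer there is one more tool, called after ">>>" as name(argument=value, ...), one argument or row to a line, values as JSON. drive_tool: Moves the arm, as the interface text tells. Its arguments: {"type":"object","properties":{"series":{"type":"array","items":{"type":"array"}}},"required":["series"]}

```bash
mkdir -p pics; cat > h.py <<'E'
import numpy as np, cv2
from bench import env
from scipy.spatial.transform import Rotation as Ro
def cal(n):
    c=env.get_calibration(n); return [np.array(c[k],float) for k in("camera_matrix","D","R","t")]
def ray(c,uv):
    K,D,R,t=c
    p=cv2.undistortPoints(np.array([[uv]],float),K,D).reshape(2)
    return -R.T@t, R.T@np.array([p[0],p[1],1])
def onz(c,uv,z):
    o,d=ray(c,uv); return o+d*(z-o[2])/d[2]
def proj(c,X):
    K,D,R,t=c
    return cv2.projectPoints(np.array(X,float).reshape(-1,3),cv2.Rodrigues(R)[0],t,K,D)[0].reshape(-1,2)
def grab(n,f):
    c=cal(n); im=cv2.cvtColor(np.array(env.grab_frame(n)),cv2.COLOR_RGB2BGR); cv2.imwrite('pics/'+f,im); return c,im
E
python3 - <<'E'
from h import *
_,a=grab('scene','s0.png'); c,b=grab('top','t0.png')
o=env.observe(); print(o['time_s'],o['tcp_pos'],o['tool_rot'],o['wrist_force'],o['finger_gap'])
print(onz(c,(280,210),0),-c[2].T@c[3])
E
```

```text
0.1 [ 212.33311537 -587.0534935   191.92233401] [-9.99416046e-04  9.85001541e-01  1.72542649e-01  1.71645660e-06] [-0.38538579 -0.38781357 -0.10356483] 85.78264655467409
[554.75029129  -6.29757846   0.        ] [ 3.29505799e+02 -7.98589347e-01  1.25231154e+03]
```

View pics/s0.png

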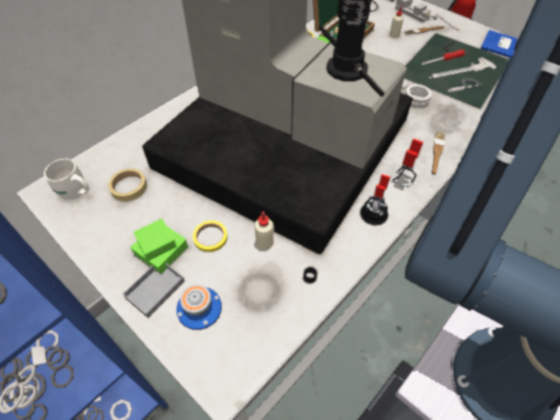

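View pics/t0.png

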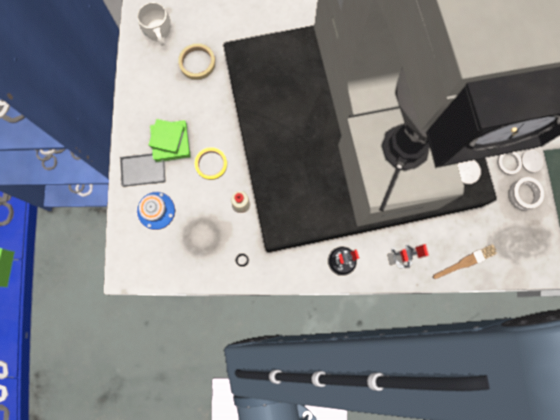

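The scene shows the axle stand with a blue base (scene 199,303; top 155,210) and the rest (scene 375,208; top 343,261). There are two pliers candidates: A on the black rest (top 343,261; scene 380,197) and B, larger, beside it without a round black rest (top 408,255; scene 410,160). A fits the description because it stands on the rest and is smaller. I'll confirm that in a crop.

```bash
python3 - <<'E'
from h import *
a=cv2.imread('pics/s0.png');b=cv2.imread('pics/t0.png')
f=lambda im,x,y,w,h,s:cv2.resize(im[y:y+h,x:x+w],None,fx=s,fy=s,interpolation=cv2.INTER_CUBIC)
A=f(a,350,130,80,100,5);B=f(b,315,230,130,50,5)
C=np.zeros((600,800,3),np.uint8)
C[:500,:400]=A; B=f(b,320,235,115,45,3.4);C[:B.shape[0],405:405+B.shape[1]]=B
D=f(b,120,180,70,60,5.5);C[200:200+D.shape[0],405:405+D.shape[1]]=D
cv2.imwrite('pics/c0.png',C)
ct=cal('top');cs=cal('scene')
hb=cv2.cvtColor(b,cv2.COLOR_BGR2HSV);hs=cv2.cvtColor(a,cv2.COLOR_BGR2HSV)
def blobs(h,lo,hi,roi,mn=6):
    m=cv2.inRange(h,lo,hi);M=np.zeros_like(m);x,y,w,hh=roi;M[y:y+hh,x:x+w]=m[y:y+hh,x:x+w]
    n,l,s,c=cv2.connectedComponentsWithStats(M)
    return [(c[i].round(1),s[i]) for i in range(1,n) if s[i][4]>=mn],M
bl,M=blobs(hb,(100,120,60),(125,255,255),(130,185,50,50))
pts=cv2.findNonZero(M);hull=cv2.convexHull(pts);print('blue ell',cv2.fitEllipse(hull),onz(ct,cv2.fitEllipse(hull)[0],14))
bl,M=blobs(hb,(5,80,100),(20,255,255),(130,185,50,50))
hull=cv2.convexHull(cv2.findNonZero(M));e=cv2.fitEllipse(hull);print('orange',e,onz(ct,e[0],53))
bl,M=blobs(hs,(5,80,100),(20,255,255),(170,270,60,60))
hull=cv2.convexHull(cv2.findNonZero(M));e=cv2.fitEllipse(hull);print('orange scene',e,onz(cs,e[0],53))
bl,M=blobs(hb,(0,0,0),(180,255,60),(325,240,36,40))
hull=cv2.convexHull(cv2.findNonZero(M));e=cv2.fitEllipse(hull);print('rest',e,onz(ct,e[0],20))
for n,h,c,roi in(('top',hb,ct,(325,235,120,45)),('scene',hs,cs,(355,130,75,100))):
    m1=cv2.inRange(h,(0,130,80),(8,255,255))|cv2.inRange(h,(172,130,80),(180,255,255))
    x,y,w,hh=roi;M=np.zeros_like(m1);M[y:y+hh,x:x+w]=m1[y:y+hh,x:x+w]
    k,l,s,cc=cv2.connectedComponentsWithStats(M)
    for i in range(1,k):
        if s[i][4]>4: print(n,cc[i].round(1),s[i],onz(c,cc[i],115).round())
for nm,uv in(('loupe',(242,260)),('bottle',(240,202)),('tape',(210,163))):print(nm,onz(ct,uv,20).round())
E
```

```text
blue ell ((155.75546264648438, 210.51576232910156), (35.152103424072266, 36.48202896118164), 54.11690139770508) [553.40717855 299.64892247  14.        ]
orange ((150.89015197753906, 206.73455810546875), (20.47795867919922, 21.373146057128906), 34.03165054321289) [555.63545143 302.33547126  53.        ]
orange scene ((194.76625061035156, 297.68109130859375), (22.74361801147461, 26.363597869873047), 60.80093765258789) [554.0227109  303.81019235  53.        ]
rest ((341.800048828125, 260.54150390625), (25.801727294921875, 26.21763801574707), 157.38803100585938) [ 427.02672388 -153.21582374   20.        ]
top [421.6 250.7] [416 245  12  12 103] [ 439. -322.  115.]
top [354.3 254.9] [351 250   8  11  55] [ 432. -170.  115.]
top [404.  255.1] [401 250   7  11  60] [ 430. -281.  115.]
top [340.9 258.7] [339 254   5  10  33] [ 424. -140.  115.]
scene [412.1 152.8] [403 139  19  28 276] [ 430. -285.  115.]
scene [381.7 185.8] [375 175  15  23 181] [ 425. -146.  115.]
loupe [430.  86.  20.]
bottle [572.  91.  20.]
tape [671. 166.  20.]
```

View pics/c0.png

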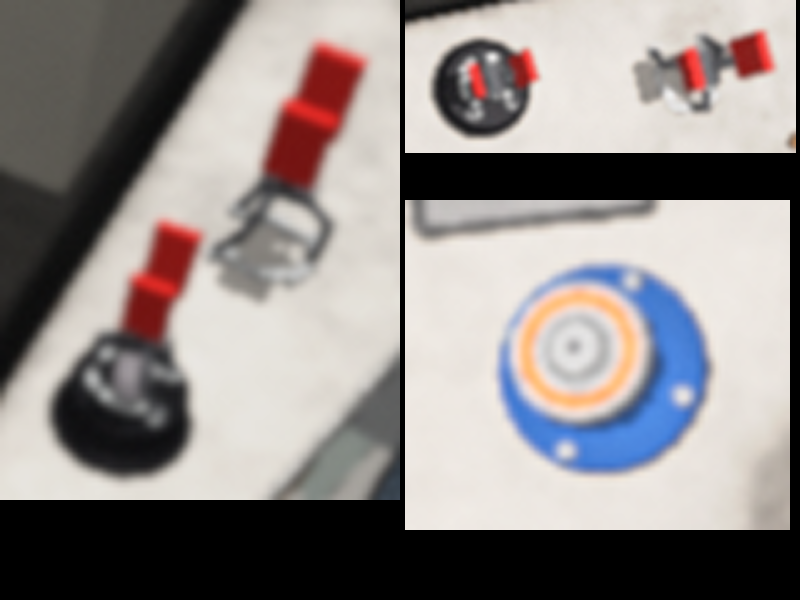

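The crop confirms pliers A at top (343,261): it is the smaller one and stands on the black rest with the clip round the dowel. B (top 408,255) is larger and stands on a grey plate. The axle is at about (554.5,302), the rest at about (427,-153), and the pliers are turned about +15°. I'll move over the axle first.

```bash
cat >> h.py <<'E'
def pose():
    o=env.observe(); q=o['tool_rot']; return np.array(o['tcp_pos']),Ro.from_quat([q[1],q[2],q[3],q[0]]).as_matrix()
def shift(W,p=None,R=None):
    P,RR=pose(); p=P if p is None else np.array(p,float); R=RR if R is None else R
    return ((np.atleast_2d(W)-p)@R/10).round(2)
E
python3 - <<'E'
from h import *
print(shift([[300,-430,250],[400,-300,260],[400,-50,260],[400,60,260],[555,302,200]],[212.45,-587.76,192.81]))
c=cal('top');print(onz(c,(268,250),90),onz(c,(490,195),90),onz(c,(280,293),0))
c=cal('wrist');P,R=pose();print('cam in tool',R.T@(-c[2].T@c[3]-P), (c[2]@R).round(2))
E
```

```text
[[ 13.6  -11.87  -5.69]
 [ 27.42 -20.7   -6.67]
 [ 35.92 -44.21  -6.62]
 [ 39.66 -54.56  -6.6 ]
 [ 62.46 -72.04  -0.56]]
[446.85182322  22.00264487  90.        ] [ 570.80076712 -502.23776451   90.        ] [351.63915694  -4.63197675   0.        ]
cam in tool [  81.15763642    0.22840605 -181.60366743] [[ 0.    1.   -0.  ]
 [-0.95  0.   -0.31]
 [-0.31  0.    0.95]]
```

>>> drive_tool(
  series=[
    [45, [4.5, -4, -2], [0, 0, 0]],
    [45, [9, -8, -4], [0, 0, 0]],
    [45, [13.6, -11.9, -5.7], [0, 0, 0]],
    [45, [18.5, -15, -6.3], [0, 0, 0]],
    [45, [23, -18, -6.6], [0, 0, 0]],
    [45, [27.4, -20.7, -6.7], [0, 0, 0]],
    [45, [29.5, -26.5, -6.7], [0, 0, 0]],
    [45, [31.6, -32.3, -6.7], [0, 0, 0]],
    [45, [33.7, -38.1, -6.7], [0, 0, 0]],
    [45, [35.9, -44.2, -6.7], [0, 0, 0]],
    [45, [37.8, -49.4, -6.7], [0, 0, 0]],
    [45, [39.7, -54.6, -6.7], [0, 0, 0]],
  ],
)

```text
time_s: 1.6
tcp_pos: [399.7, 62.6, 259.8]
tool_rot: [-0.0, 0.985, 0.173, 0.0]
wrist_force: [1.2, 0.1, 0.1]
finger_gap: 38.6
finger_force: 0.0
```

```bash
python3 - <<'E'
from h import *
o=env.observe();print(o['time_s'],pose(),o['finger_gap'],o['q'],o['wrist_force'])
# view position: camera looks forward of tool x... 
print(shift([[505,285,200],[555,302,200]]))
E
```

```text
1.6 (array([399.72520074,  62.60220418, 259.79170933]), array([[ 9.40462000e-01,  3.39898792e-01,  1.93418832e-04],
       [ 3.39898785e-01, -9.40462020e-01,  6.86809460e-05],
       [ 2.05247636e-04,  1.15100599e-06, -9.99999979e-01]])) 38.6013275812148 [-1.22638121e-01  1.30385463e-01  1.85500446e+00  1.00333915e-04
  1.15601917e+00  1.10130850e+00] [1.21412173 0.13470954 0.08856555]
[[ 17.46 -17.34   5.98]
 [ 22.74 -17.24   5.98]]
```

>>> drive_tool(
  series=[
    [45, [4.5, -3.5, 1], [0, 0, 0]],
    [45, [9, -7, 2], [0, 0, 0]],
    [45, [13.5, -10.5, 3.5], [0, 0, 0]],
    [45, [18, -14, 5], [0, 0, 0]],
    [45, [22.7, -17.2, 8], [0, 0, 0]],
    [45, [22.7, -17.2, 10], [0, 0, 0]],
    [45, [22.7, -17.2, 10], [0, 0, 0]],
  ],
)

```text
time_s: 2.48
tcp_pos: [553.2, 299.4, 156.9]
tool_rot: [0.0, 0.985, 0.173, -0.003]
wrist_force: [-0.4, -0.8, 0.5]
finger_gap: 38.4
finger_force: 0.0
```

```bash
python3 - <<'E'
from h import *
print(pose()[0],env.observe()['finger_gap'])
c,a=grab('wrist','w1.png')
h=cv2.cvtColor(a,cv2.COLOR_BGR2HSV)
for nm,lo,hi,z in(('orange',(5,80,100),(20,255,255),53),('blue',(100,120,60),(125,255,255),14)):
    M=cv2.morphologyEx(cv2.inRange(h,lo,hi),cv2.MORPH_OPEN,np.ones((3,3)))
    k,l,s,cc=cv2.connectedComponentsWithStats(M);i=1+np.argmax(s[1:,4])
    e=cv2.fitEllipse(cv2.convexHull(cv2.findNonZero((l==i).astype(np.uint8))));print(nm,e,onz(c,e[0],z))
E
```

```text
[553.23077562 299.44463844 156.94987187] 38.43633867842848
orange ((278.6683349609375, 189.48728942871094), (50.68463897705078, 52.350074768066406), 90.17803955078125) [556.09779905 302.7683232   53.        ]
blue ((18.48750877380371, 186.62466430664062), (79.72760009765625, 518.1768188476562), 6.155802249908447) [450.60363552 571.36290299  14.        ]
```

View pics/w1.png

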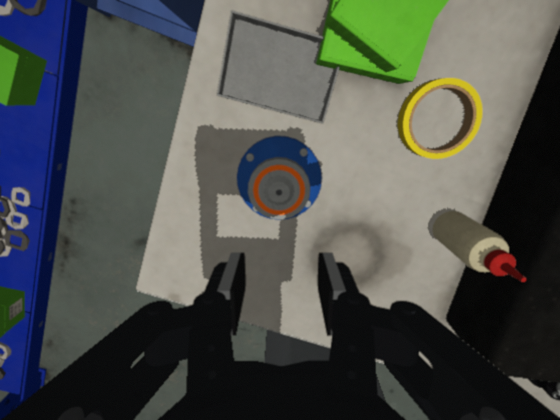

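The bearing is at wrist pixel (279,189) with the fingers straddling its line, at world about (555.5,302.5). I'll descend now.

>>> drive_tool(
  series=[
    [45, [0.1, 0, 4], [0, 0, 0]],
    [45, [0.1, -0.1, 8], [0, 0, 0]],
    [45, [0.1, -0.1, 9], [0, 0, 0]],
    [45, [0.1, -0.1, 9], [0, 0, 0]],
    [45, [0.1, -0.1, 9], [0, 0, 0]],
  ],
)

```text
time_s: 3.15
tcp_pos: [557.5, 301.2, 72.0]
tool_rot: [-0.0, 0.985, 0.172, 0.002]
wrist_force: [-0.1, -0.2, 0.3]
finger_gap: 38.5
finger_force: 0.0
```

```bash
python3 - <<'E'
from h import *
print(pose(),env.observe()['wrist_force'],shift([555.5,302.5,60]))
E
```

```text
(array([557.47648012, 301.19675039,  72.00195128]), array([[ 9.40541032e-01,  3.39658860e-01,  3.79807662e-03],
       [ 3.39656551e-01, -9.40548695e-01,  1.25692503e-03],
       [ 3.99920174e-03,  1.07852038e-04, -9.99991997e-01]])) [-0.12547445 -0.1766264   0.33240515] [[-0.15 -0.19  1.2 ]]
```

>>> drive_tool(
  series=[
    [45, [0, 0, 0.3], [0, 0, 0]],
    [45, [0, 0, 0.6], [0, 0, 0]],
    [45, [0, 0, 0.8], [0, 0, 0]],
    [45, [0, 0, 0.8], [0, 0, 0]],
    [45, [0, 0, 0.8], [0, 0, 0]],
    [45, [0, 0, 0.8], [0, 0, 0]],
  ],
)

```text
time_s: 3.9
tcp_pos: [555.9, 300.9, 61.8]
tool_rot: [-0.0, 0.985, 0.173, 0.0]
wrist_force: [-0.6, -0.7, 0.0]
finger_gap: 38.4
finger_force: 0.0
```

>>> drive_tool(
  series=[
    [45, [0, -0.15, 0.3], [0, 0, 0]],
    [45, [0, -0.15, 0.6], [0, 0, 0]],
    [45, [0, -0.15, 0.9], [0, 0, 0]],
    [45, [0, -0.15, 1.2], [0, 0, 0]],
    [45, [0, -0.15, 1.2], [0, 0, 0]],
  ],
)

```text
time_s: 4.53
tcp_pos: [555.1, 302.2, 49.4]
tool_rot: [0.0, 0.985, 0.173, -0.0]
wrist_force: [-0.7, 0.2, 0.1]
finger_gap: 38.3
finger_force: 0.0
```

>>> drive_tool(
  series=[
    [45, [0, 0, 0.2], [0, 0, 0]],
    [45, [0, 0, 0.4], [0, 0, 0]],
    [45, [0, 0, 0.6], [0, 0, 0]],
    [45, [0, 0, 0.6], [0, 0, 0]],
  ],
)

```text
time_s: 5.03
tcp_pos: [555.2, 302.2, 43.6]
tool_rot: [0.0, 0.985, 0.173, -0.0]
wrist_force: [-0.4, 0.3, 0.3]
finger_gap: 38.7
finger_force: 0.0
```

>>> drive_tool(
  series=[
    [45, [0, 0, 0.2], [0, 0, 0]],
    [45, [0, 0, 0.4], [0, 0, 0]],
    [45, [0, 0, 0.6], [0, 0, 0]],
    [45, [0, 0, 0.6], [0, 0, 0]],
  ],
)

```text
time_s: 5.52
tcp_pos: [555.2, 302.2, 37.6]
tool_rot: [0.0, 0.985, 0.173, -0.0]
wrist_force: [-0.9, -0.0, 1.3]
finger_gap: 38.5
finger_force: 0.0
```

>>> drive_tool(
  series=[
    [45, [0, 0, 0.1], [0, 0, 0]],
    [45, [0, 0, 0.2], [0, 0, 0]],
    [45, [0, 0, 0.3], [0, 0, 0]],
    [45, [0, 0, 0.3], [0, 0, 0]],
  ],
)

```text
time_s: 6.02
tcp_pos: [555.3, 302.2, 34.7]
tool_rot: [0.0, 0.985, 0.173, -0.0]
wrist_force: [-0.6, 0.6, 0.4]
finger_gap: 38.2
finger_force: 0.0
```

```bash
python3 - <<'E'
from h import *
c,a=grab('wrist','w2.png')
x=cv2.resize(a[150:420,130:430],None,fx=2,fy=2,interpolation=cv2.INTER_CUBIC)
cv2.imwrite('pics/w2c.png',x)
E
```

```text
(no output)
```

View pics/w2c.png

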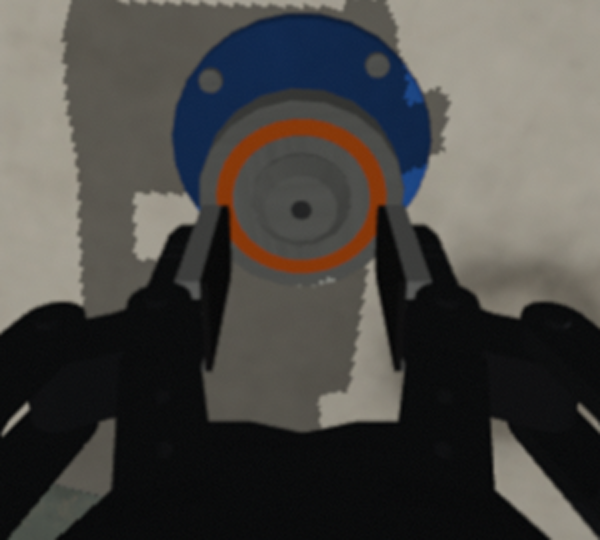

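The tips straddle the axle but seem to be still above the bearing. I'll work out the true tip height.

```bash
python3 - <<'E'
from h import *
P,R=pose();c=cal('wrist');print(P)
for zt in(-5,-10,-15,-20,-25,-30):
  print(zt,[proj(c,P+R@np.array([11,s*19.1,zt])).round(1).tolist() for s in(1,-1)])
print('bearing edge span px',[proj(c,[555.3,302.2,z]+R@np.array([0,31*s,0])).round(1).tolist() for z in(54,44) for s in(1,-1)])
E
```

```text
[555.31831232 302.26891966  34.76396784]
-5 [[[310.9, 224.3]], [[250.5, 224.3]]]
-10 [[[311.7, 227.3]], [[249.7, 227.3]]]
-15 [[[312.5, 230.5]], [[248.9, 230.5]]]
-20 [[[313.3, 233.8]], [[248.0, 233.8]]]
-25 [[[314.2, 237.3]], [[247.1, 237.3]]]
-30 [[[315.2, 241.0]], [[246.1, 241.0]]]
bearing edge span px [[[332.6, 250.3]], [[229.0, 250.3]], [[330.0, 243.1]], [[231.6, 243.1]]]
```

```bash
python3 - <<'E'
from h import *
P,R=pose();c=cal('wrist');a=cv2.imread('pics/w2.png');h=cv2.cvtColor(a,cv2.COLOR_BGR2HSV)
M=cv2.inRange(h,(3,120,60),(22,255,255));M[:200]=0;M[300:]=0
ys,xs=np.nonzero(M);col=abs(xs-281)<4;r=np.sort(ys[col]);print('orange rows at mid col',r.min(),r.max(),np.unique(r))
for z in(60,54,50,47,44):
  print(z,[proj(c,[555.5,302.4,z]+R@np.array([s*k,0,0])).round(1)[0][1] for s,k in((1,25),(1,22),(0,0),(-1,22),(-1,25))])
cs,s=grab('scene','s2.png')
u=proj(cs,[[555,302,50]])[0].astype(int);x=s[u[1]-50:u[1]+45,u[0]-60:u[0]+60]
cv2.imwrite('pics/s2c.png',cv2.resize(x,None,fx=6,fy=6,interpolation=cv2.INTER_CUBIC))
E
```

```text
orange rows at mid col 209 286 [209 210 211 212 213 214 215 216 217 279 280 281 282 283 284 285 286]
60 [np.float64(213.9), np.float64(219.0), np.float64(254.6), np.float64(287.4), np.float64(291.7)]
54 [np.float64(210.4), np.float64(215.3), np.float64(249.9), np.float64(281.9), np.float64(286.1)]
50 [np.float64(208.2), np.float64(213.0), np.float64(246.9), np.float64(278.4), np.float64(282.6)]
47 [np.float64(206.6), np.float64(211.3), np.float64(244.8), np.float64(275.9), np.float64(280.0)]
44 [np.float64(205.0), np.float64(209.7), np.float64(242.7), np.float64(273.5), np.float64(277.5)]
```

View pics/s2c.png

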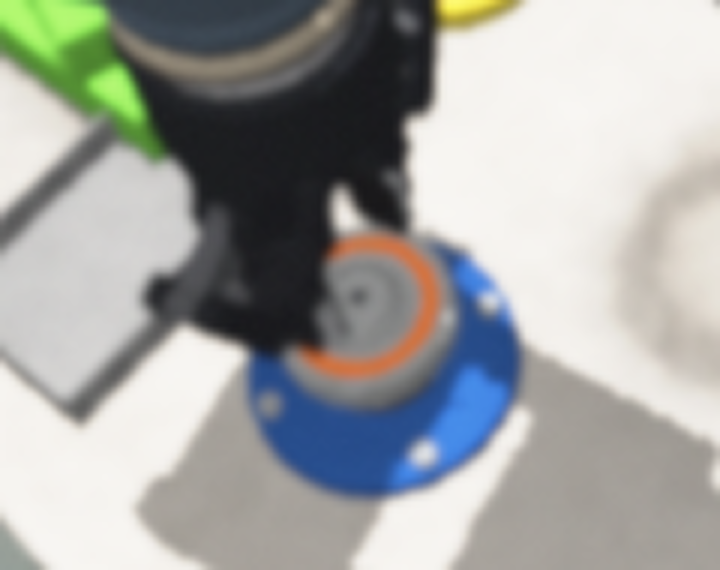

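The bearing is still up, with its orange ring matching z≈54, and the fingers end somewhere above it. I'll triangulate the tip from the wrist and scene views.

```bash
python3 - <<'E'
from h import *
P,R=pose();cs=cal('scene');c=cal('wrist')
u=proj(cs,[[555,302,50]])[0].astype(int);o=u-[60,50]
for s in(1,-1):
  for zt in(-5,-13,-25,-45):
    print(s,zt,[((proj(cs,P+R@np.array([x,s*y,zt]))[0]-o)*6).round().tolist() for x in(11,-11) for y in(19,25)])
print([proj(c,P+R@np.array([x,19.1,zt])).round(0).tolist()[0] for zt in(-5,-13,-20) for x in(11,0,-11)])
E
```

```text
1 -5 [[366.0, 257.0], [374.0, 242.0], [422.0, 280.0], [430.0, 265.0]]
1 -13 [[362.0, 246.0], [370.0, 232.0], [418.0, 270.0], [427.0, 255.0]]
1 -25 [[356.0, 230.0], [365.0, 216.0], [413.0, 254.0], [421.0, 239.0]]
1 -45 [[346.0, 203.0], [355.0, 188.0], [404.0, 227.0], [413.0, 212.0]]
-1 -5 [[310.0, 351.0], [301.0, 367.0], [366.0, 375.0], [358.0, 391.0]]
-1 -13 [[305.0, 341.0], [296.0, 357.0], [362.0, 366.0], [353.0, 381.0]]
-1 -25 [[298.0, 326.0], [289.0, 342.0], [356.0, 351.0], [347.0, 366.0]]
-1 -45 [[287.0, 300.0], [277.0, 316.0], [346.0, 325.0], [336.0, 341.0]]
[[311.0, 224.0], [310.0, 240.0], [310.0, 256.0], [312.0, 229.0], [312.0, 246.0], [311.0, 262.0], [313.0, 234.0], [313.0, 251.0], [312.0, 267.0]]
```

Both views put the tips about 40 mm higher than I assumed, so there is no contact yet. I'll keep descending with force checks.

>>> drive_tool(
  series=[
    [45, [0, 0, 0.2], [0, 0, 0]],
    [45, [0, 0, 0.5], [0, 0, 0]],
    [45, [0, 0, 0.8], [0, 0, 0]],
    [45, [0, 0, 0.8], [0, 0, 0]],
  ],
)

```text
time_s: 6.62
tcp_pos: [555.0, 302.1, 26.4]
tool_rot: [0.0, 0.985, 0.173, -0.0]
wrist_force: [-0.4, -1.2, 0.7]
finger_gap: 38.3
finger_force: 0.0
```

>>> drive_tool(
  series=[
    [45, [0, 0, 0.2], [0, 0, 0]],
    [45, [0, 0, 0.4], [0, 0, 0]],
    [45, [0, 0, 0.6], [0, 0, 0]],
    [45, [0, 0, 0.6], [0, 0, 0]],
  ],
)

```text
time_s: 7.12
tcp_pos: [555.2, 302.2, 20.6]
tool_rot: [0.0, 0.985, 0.173, -0.0]
wrist_force: [0.4, -0.7, -0.3]
finger_gap: 38.4
finger_force: 0.0
```

```bash
python3 - <<'E'
from h import *
c,a=grab('wrist','w3.png');h=cv2.cvtColor(a,cv2.COLOR_BGR2HSV);print(pose(),env.observe()['wrist_force'])
M=cv2.inRange(h,(3,120,60),(22,255,255));M[:190]=0;M[320:]=0
ys,xs=np.nonzero(M);r=ys[abs(xs-281)<4];print(r.min(),r.max());R=pose()[1]
for z in(54,50,47,44):print(z,[proj(c,[555.5,302.4,z]+R@np.array([k,0,0])).round(1)[0][1] for k in(25,-25)])
x=a[170:420,140:420];cv2.imwrite('pics/w3c.png',cv2.resize(x,None,fx=2.4,fy=2.4,interpolation=cv2.INTER_CUBIC))
E
```

```text
(array([555.26632595, 302.25569904,  20.70444799]), array([[ 9.40454506e-01,  3.39919525e-01, -1.97416571e-04],
       [ 3.39919518e-01, -9.40454527e-01, -6.68175670e-05],
       [-2.08373904e-04, -4.26686386e-06, -9.99999978e-01]])) [-0.02640361  0.49154694 -0.00481573]
218 299
54 [np.float64(218.9), np.float64(299.8)]
50 [np.float64(216.3), np.float64(295.6)]
47 [np.float64(214.4), np.float64(292.7)]
44 [np.float64(212.6), np.float64(289.8)]
```

View pics/w3c.png

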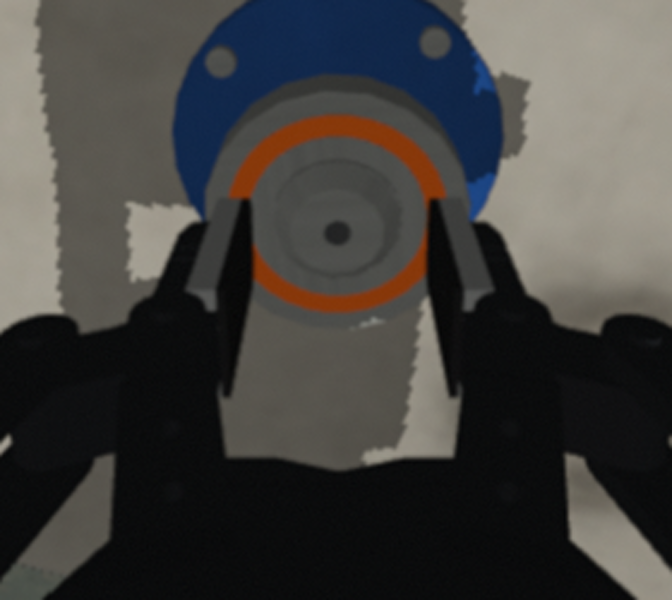

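The bearing is still up at 54 and the tips are still above it. I'll continue down.

>>> drive_tool(
  series=[
    [45, [0, 0, 0.2], [0, 0, 0]],
    [45, [0, 0, 0.4], [0, 0, 0]],
    [45, [0, 0, 0.6], [0, 0, 0]],
    [45, [0, 0, 0.6], [0, 0, 0]],
  ],
)

```text
time_s: 7.68
tcp_pos: [555.2, 302.2, 14.6]
tool_rot: [0.0, 0.985, 0.173, -0.0]
wrist_force: [0.5, -0.3, 0.2]
finger_gap: 38.6
finger_force: 0.0
```

>>> drive_tool(
  series=[
    [45, [0, 0, 0.2], [0, 0, 0]],
    [45, [0, 0, 0.4], [0, 0, 0]],
    [45, [0, 0, 0.5], [0, 0, 0]],
    [45, [0, 0, 0.5], [0, 0, 0]],
  ],
)

```text
time_s: 8.18
tcp_pos: [555.6, 302.3, 10.9]
tool_rot: [-0.0, 0.985, 0.173, 0.0]
wrist_force: [-1.6, -0.9, 5.6]
finger_gap: 38.6
finger_force: 2.9
```

Contact: the real tips sit about 43 mm behind the reported TCP. Now I'll press.

>>> drive_tool(
  series=[
    [45, [0, 0, 0.2], [0, 0, 0]],
    [45, [0, 0, 0.4], [0, 0, 0]],
    [45, [0, 0, 0.6], [0, 0, 0]],
    [45, [0, 0, 0.8], [0, 0, 0]],
    [45, [0, 0, 0.8], [0, 0, 0]],
  ],
)

```text
time_s: 8.8
tcp_pos: [555.6, 302.4, 4.2]
tool_rot: [-0.0, 0.985, 0.173, 0.0]
wrist_force: [-2.4, -0.7, 13.4]
finger_gap: 38.5
finger_force: 6.6
```

>>> drive_tool(
  series=[
    [45, [0, 0, 0.2], [0, 0, 0]],
    [45, [0, 0, 0.4], [0, 0, 0]],
    [45, [0, 0, 0.6], [0, 0, 0]],
    [45, [0, 0, 0.6], [0, 0, 0]],
  ],
)

```text
time_s: 9.3
tcp_pos: [555.7, 302.4, 4.0]
tool_rot: [0.0, 0.985, 0.173, 0.001]
wrist_force: [-11.8, -5.1, 43.8]
finger_gap: 38.5
finger_force: 22.2
```

Hard stop at 44 N. I'll back off and check the bearing height.

>>> drive_tool(
  series=[
    [45, [0, 0, -1], [0, 0, 0]],
    [45, [0, 0, -4], [0, 0, 0]],
    [45, [0, 0, -9], [0, 0, 0]],
    [45, [0, 0, -12], [0, 0, 0]],
    [45, [0, 0, -12], [0, 0, 0]],
    [45, [0, 0, -12], [0, 0, 0]],
  ],
)

```text
time_s: 10.05
tcp_pos: [554.5, 301.9, 114.7]
tool_rot: [0.0, 0.985, 0.173, -0.001]
wrist_force: [-0.3, -1.1, -0.1]
finger_gap: 38.7
finger_force: 0.0
```

```bash
python3 - <<'E'
from h import *
print(pose()[0],env.observe()['wrist_force']);R=pose()[1]
c,a=grab('wrist','w4.png');h=cv2.cvtColor(a,cv2.COLOR_BGR2HSV)
def ell(a,c,roi):
    h=cv2.cvtColor(a,cv2.COLOR_BGR2HSV);M=cv2.inRange(h,(3,100,60),(22,255,255));x,y,w,hh=roi;N=np.zeros_like(M);N[y:y+hh,x:x+w]=M[y:y+hh,x:x+w]
    k,l,s,cc=cv2.connectedComponentsWithStats(N);i=1+np.argmax(s[1:,4])
    return cv2.fitEllipse(cv2.convexHull(cv2.findNonZero((l==i).astype(np.uint8))))
e=ell(a,c,(180,100,200,200));print(e)
for z in(54,49,44):
    p=[proj(c,[555.5,302.4,z]+R@np.array(k))[0] for k in([25,0,0],[-25,0,0],[0,25,0],[0,-25,0])];print(z,np.mean(p,0).round(1),np.linalg.norm(p[0]-p[1]).round(1),np.linalg.norm(p[2]-p[3]).round(1))
cs,s=grab('scene','s4.png');e=ell(s,cs,(165,270,65,65));a0=ell(cv2.imread('pics/s0.png'),cs,(165,270,65,65));print('scene now',e,'start',a0)
for z in(54,44):print(proj(cs,[555.5,302.4,z]))
E
```

```text
[554.45554438 301.94267121 114.65745415] [-0.27299634 -1.06684077 -0.08972514]
((280.5585632324219, 202.02960205078125), (55.956336975097656, 58.38101577758789), 90.81913757324219)
54 [280.7 206. ] 55.9 58.8
49 [280.7 204.2] 55.0 57.7
44 [280.8 202.4] 54.1 56.7
scene now ((195.57688903808594, 299.62225341796875), (22.51603889465332, 25.905536651611328), 61.75297927856445) start ((194.8334503173828, 297.7456970214844), (22.23505973815918, 25.745437622070312), 63.15089416503906)
[[194.74166859 296.53185581]]
[[195.57321093 298.66646401]]
```

The bearing is home: it moved about 9 mm, sits at 44 within measurement, and reached a hard stop. Next is the move over the pliers.

```bash
python3 - <<'E'
from h import *
p=[555.2,302.2,115.6];R=Ro.from_quat([.985,.1727,0,0]).as_matrix()
print(shift([[500,220,180],[420,80,210],[410,0,210],[415,-153,210]],p,R))
E
```

```text
[[ -7.99   5.85  -6.44]
 [-20.27  16.3   -9.44]
 [-23.93  23.48  -9.44]
 [-28.67  38.04  -9.44]]
```

>>> drive_tool(
  series=[
    [75, [-2, 1.5, -4], [0, 0, 0]],
    [75, [-5, 3.5, -6], [0, 0, 0]],
    [75, [-9, 7, -7.5], [0, 0, 0]],
    [75, [-13, 10.5, -9], [0, 0, 0]],
    [75, [-17, 13.5, -9.4], [0, 0, 0]],
    [75, [-20.3, 16.3, -9.4], [0, 0, 0]],
    [75, [-22.5, 20.5, -9.4], [0, 0, 0]],
    [75, [-24, 25.5, -9.4], [0, 0, 0]],
    [75, [-26, 30.5, -9.4], [0, 0, 0]],
    [75, [-27.5, 35, -9.4], [0, 0, 0]],
    [75, [-28.7, 38, -9.4], [0, 0, 0]],
    [75, [-28.7, 38, -9.4], [0, 0, 0]],
  ],
)

```text
time_s: 11.65
tcp_pos: [414.4, -154.6, 208.7]
tool_rot: [-0.001, 0.985, 0.171, -0.001]
wrist_force: [-0.6, 0.8, 0.3]
finger_gap: 64.5
finger_force: 0.0
```

>>> drive_tool(
  series=[
    [75, [0, 0, 0], [0, 0, 0]],
    [75, [0, 0, 0], [0, 0, 0]],
    [75, [0, 0, 0], [0, 0, 0]],
  ],
)

```text
time_s: 12.02
tcp_pos: [414.5, -151.6, 209.8]
tool_rot: [-0.0, 0.985, 0.173, -0.0]
wrist_force: [0.5, 0.0, 0.0]
finger_gap: 64.1
finger_force: 0.0
```

```bash
python3 - <<'E'
from h import *
print(pose()[0],env.observe()['finger_gap'],env.observe()['q'])
c,a=grab('wrist','w5.png');h=cv2.cvtColor(a,cv2.COLOR_BGR2HSV)
m=cv2.inRange(h,(0,130,60),(6,255,255))|cv2.inRange(h,(172,130,60),(180,255,255))
k,l,s,cc=cv2.connectedComponentsWithStats(m)
for i in range(1,k):
    if s[i][4]>30:
        r=cv2.minAreaRect(cv2.findNonZero((l==i).astype(np.uint8)));print(cc[i].round(1),s[i],cv2.boxPoints(r).round(0).tolist(),onz(c,cc[i],115).round(1))
E
```

```text
[ 414.51089505 -151.5961741   209.75464092] 64.12915225396014 [-6.04912911e-01  2.55809124e-01  1.85088373e+00  1.13448470e-04
  1.03531726e+00  6.17357013e-01]
[272.7 179.6] [267 166  13  29 272] [[265.0, 194.0], [268.0, 165.0], [280.0, 166.0], [277.0, 195.0]] [ 427.5 -138.7  115. ]
[306.8 182.2] [300 168  15  30 308] [[298.0, 196.0], [302.0, 168.0], [315.0, 169.0], [312.0, 197.0]] [ 436.1 -169.8  115. ]
[407.5 219.7] [395 199  26  42 671] [[390.0, 235.0], [401.0, 198.0], [424.0, 205.0], [413.0, 242.0]] [ 434.7 -276.6  115. ]
[448.9 225. ] [ 428  204   42   43 1052] [[422.0, 228.0], [435.0, 203.0], [474.0, 223.0], [460.0, 248.0]] [ 443.7 -317.5  115. ]
```

View pics/w5.png

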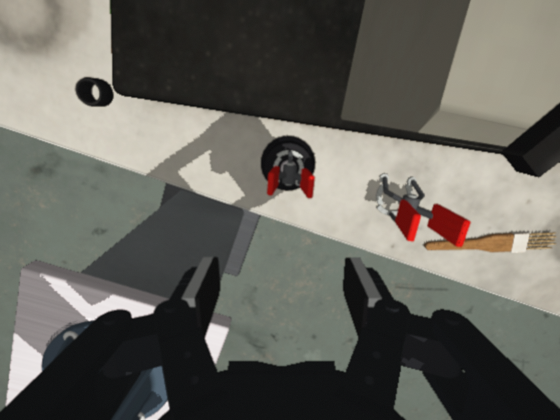

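The handles are at wrist (273,180) and (307,182), on the black rest, and the open fingers straddle that line. I'll refine using the handles' top edges.

```bash
python3 - <<'E'
from h import *
P,R=pose();c=cal('wrist')
L=onz(c,(271,195),128);Q=onz(c,(305,197),128);d=Q-L;yaw=np.degrees(np.arctan2(d[0],-d[1]));print(L,Q,np.linalg.norm(d),yaw)
xd=np.array([np.cos(np.radians(yaw)),np.sin(np.radians(yaw)),0]);C=(L+Q)/2+11*xd;print('handles top centre',C)
L=onz(c,(274.5,166),88);Q=onz(c,(308,168.5),88);print('bottom +x edge centre-11x',(L+Q)/2-11*xd)
a=cv2.imread('pics/w5.png');g=cv2.inRange(cv2.cvtColor(a,cv2.COLOR_BGR2HSV),(0,0,0),(180,255,50));N=np.zeros_like(g);N[125:205,255:322]=g[125:205,255:322]
k,l,s,cc=cv2.connectedComponentsWithStats(N);i=1+np.argmax(s[1:,4]);e=cv2.fitEllipse(cv2.convexHull(cv2.findNonZero((l==i).astype(np.uint8))));print('rest',e,[onz(c,e[0],z).round(1) for z in(15,22)])
E
```

```text
[ 416.45234229 -141.54722573  128.        ] [ 425.27876779 -171.41379187  128.        ] 31.14349947812068 16.46391890492121
handles top centre [ 431.41453742 -153.36298244  128.        ]
bottom +x edge centre-11x [ 429.43361315 -156.96511044   88.        ]
rest ((287.29833984375, 162.4838104248047), (52.73464584350586, 53.305946350097656), 99.79084014892578) [array([ 431.7, -154.1,   15. ]), array([ 432.8, -153.6,   22. ])]
```

>>> drive_tool(
  series=[
    [75, [1.5, 0.8, 2], [0, 0, 3.8]],
    [75, [1.5, 0.8, 5], [0, 0, 3.8]],
    [75, [1.5, 0.8, 8], [0, 0, 3.8]],
    [75, [1.5, 0.8, 8], [0, 0, 3.8]],
    [75, [1.5, 0.8, 8], [0, 0, 3.8]],
    [75, [1.5, 0.8, 11], [0, 0, 3.8]],
    [75, [1.5, 0.8, 14], [0, 0, 3.8]],
    [75, [1.5, 0.8, 15.5], [0, 0, 3.8]],
    [75, [1.5, 0.8, 15.5], [0, 0, 3.8]],
    [75, [1.5, 0.8, 15.5], [0, 0, 3.8]],
  ],
)

```text
time_s: 13.32
tcp_pos: [432.5, -155.7, 56.0]
tool_rot: [0.001, 0.99, 0.14, 0.001]
wrist_force: [-0.0, -0.1, -1.1]
finger_gap: 64.0
finger_force: 0.0
```

```bash
python3 - <<'E'
from h import *
print(pose(),env.observe()['wrist_force'])
c,a=grab('wrist','w6.png')
x=a[150:420,130:430];cv2.imwrite('pics/w6c.png',cv2.resize(x,None,fx=2.2,fy=2.2,interpolation=cv2.INTER_CUBIC))
E
```

```text
(array([ 432.49843876, -155.71901822,   56.03029025]), array([[ 0.9608983 ,  0.27689143,  0.00236525],
       [ 0.27689538, -0.96089883, -0.00154288],
       [ 0.00184555,  0.00213747, -0.99999601]])) [-0.03393013 -0.108786   -1.12885023]
```

View pics/w6c.png

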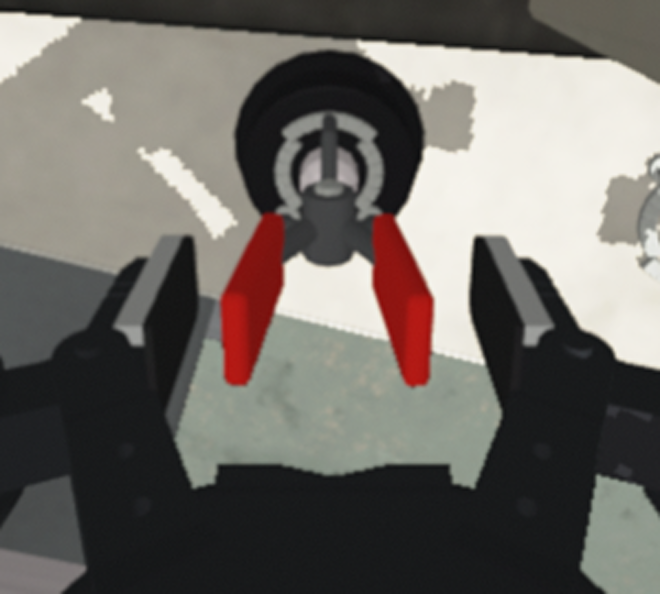

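The handles are centred between the fingers to within about 1 mm and the heights fit. I'll lower slightly and close.

>>> drive_tool(
  series=[
    [75, [0, -0.1, 0.4], [0, 0, 0]],
    [75, [0, -0.1, 0.4], [0, 0, 0]],
    [0, [0, -0.1, 0.4], [0, 0, 0]],
    [0, [0, -0.1, 0.4], [0, 0, 0]],
    [0, [0, -0.1, 0.4], [0, 0, 0]],
    [0, [0, -0.1, 0.4], [0, 0, 0]],
    [0, [0, -0.1, 0.4], [0, 0, 0]],
    [0, [0, -0.1, 0.4], [0, 0, 0]],
    [0, [0, -0.1, 0.4], [0, 0, 0]],
    [0, [0, -0.1, 0.4], [0, 0, 0]],
  ],
)

```text
time_s: 14.62
tcp_pos: [432.7, -155.3, 51.8]
tool_rot: [0.001, 0.99, 0.14, 0.002]
wrist_force: [0.4, -1.3, 6.7]
finger_gap: 27.1
finger_force: 58.5
```

>>> drive_tool(
  series=[
    [0, [0, 0, 0], [0, 0, 0]],
    [0, [0, 0, 0], [0, 0, 0]],
    [0, [0, 0, 0], [0, 0, 0]],
    [0, [0, 0, 0], [0, 0, 0]],
  ],
)

```text
time_s: 15.12
tcp_pos: [432.7, -155.3, 51.8]
tool_rot: [0.001, 0.99, 0.14, 0.002]
wrist_force: [0.4, -1.5, 7.1]
finger_gap: 27.2
finger_force: 58.5
```

Fully squeezed: gap 27 steady at 58 N. I'll grab a frame, then lift. Pixels that don't change show what is held.

```bash
python3 - <<'E'
from h import *
c,a=grab('wrist','w7.png');print(pose())
E
```

```text
(array([ 432.72934182, -155.3352827 ,   51.76517286]), array([[ 0.96096178,  0.27665926,  0.00348111],
       [ 0.27666826, -0.96096241, -0.00243523],
       [ 0.00267149,  0.00330327, -0.99999098]]))
```

>>> drive_tool(
  series=[
    [0, [0, 0, -1], [0, 0, 0]],
    [0, [0, 0, -2], [0, 0, 0]],
    [0, [0, 0, -4], [0, 0, 0]],
    [0, [0, 0, -7], [0, 0, 0]],
    [0, [0, 0, -10], [0, 0, 0]],
    [0, [-3, 0, -12], [0, 0, 0]],
    [0, [-3, 0, -12], [0, 0, 0]],
    [0, [-3, 0, -12], [0, 0, 0]],
  ],
)

```text
time_s: 16.18
tcp_pos: [402.4, -162.3, 170.8]
tool_rot: [0.0, 0.99, 0.14, 0.0]
wrist_force: [-0.3, 0.4, -0.8]
finger_gap: 27.1
finger_force: 59.8
```

```bash
python3 - <<'E'
from h import *
c,b=grab('wrist','w8.png');P,R=pose();print(P,R.round(4),env.observe()['wrist_force'],env.observe()['finger_gap'])
a=cv2.imread('pics/w7.png')
x=np.hstack([im[170:330,190:370] for im in(a,b)]);cv2.imwrite('pics/w8c.png',cv2.resize(x,None,fx=2.2,fy=2.2,interpolation=cv2.INTER_CUBIC))
E
```

```text
[ 402.44369453 -162.1811983   170.53491552] [[ 9.609e-01  2.767e-01 -1.000e-04]
 [ 2.767e-01 -9.609e-01  4.000e-04]
 [-0.000e+00 -5.000e-04 -1.000e+00]] [ 0.11898845 -0.0593937  -1.01900245] 27.077410394339285
```

View pics/w8c.png

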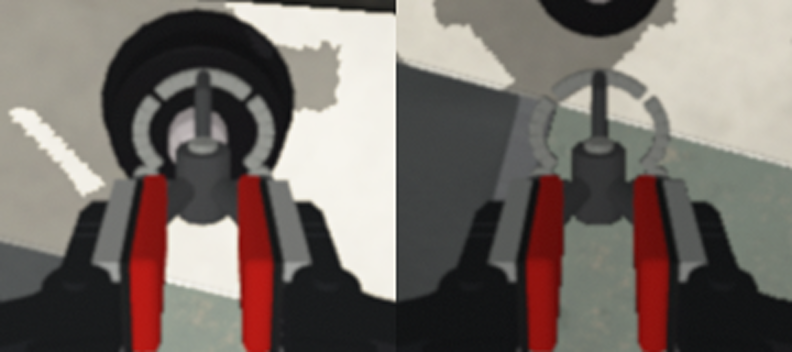

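Lifted cleanly: both halves show the clip in the same place in the hand, spread, with its outer edge at crop x 133–271 and its top at row 68. I'll locate the clip in the tool frame and plan the crossing.

```bash
python3 - <<'E'
from h import *
P,R=pose();c=cal('wrist')
f=lambda x,y:(190+x/2.2-.25,170+y/2.2-.25)
def tp(uv,zt):
    return R.T@(onz(c,uv,P[2]-zt)-P)
for zt in(13,16,19):
    l,r,t=tp(f(133,128),zt),tp(f(271,128),zt),tp(f(202.5,68),zt)
    ro=(r-l)[1]/2;print(zt,'r',ro.round(1),'yc',((l+r)/2)[1].round(2),'xc',(t[0]-ro).round(2),'row centre x',l[0].round(1))
# axle centre refined using w4 (bearing home z=44, pose of that time approx)
p=[402.4,-162.2,171]; print(shift([[395,-60,190],[395,60,190],[430,140,190],[555.5,302.4,190]],p,R))
E
```

```text
13 r 21.9 yc 0.57 xc -0.83 row centre x 1.1
16 r 22.3 yc 0.57 xc -2.09 row centre x -0.1
19 r 22.6 yc 0.58 xc -3.36 row centre x -1.3
[[  2.12 -10.03  -1.9 ]
 [  5.44 -21.56  -1.89]
 [ 11.02 -28.28  -1.89]
 [ 27.57 -40.41  -1.88]]
```

>>> drive_tool(
  series=[
    [0, [0.8, -5, -1], [0, 0, 0]],
    [0, [2.1, -10, -1.9], [0, 0, 0]],
    [0, [3.7, -15.5, -1.9], [0, 0, 0]],
    [0, [5.4, -21.5, -1.9], [0, 0, 0]],
    [0, [8, -25, -1.9], [0, 0, 0]],
    [0, [11, -28.3, -1.9], [0, 0, 0]],
    [0, [15.2, -31.3, -1.9], [0, 0, 0]],
    [0, [19.5, -34.4, -1.9], [0, 0, 0]],
    [0, [23.5, -37.5, -1.9], [0, 0, 0]],
    [0, [26.5, -39.8, -1.9], [0, 0, 0]],
    [0, [27.7, -40.4, -1.9], [0, 0, 0]],
    [0, [27.7, -40.4, 0], [0, 0, 0]],
  ],
)

```text
time_s: 17.73
tcp_pos: [558.0, 303.5, 170.7]
tool_rot: [-0.0, 0.99, 0.14, 0.001]
wrist_force: [0.0, -0.2, -2.3]
finger_gap: 26.7
finger_force: 59.8
```

>>> drive_tool(
  series=[
    [0, [0, 0, 3], [0, 0, 0]],
    [0, [0, 0, 5], [0, 0, 0]],
    [0, [0, 0, 6], [0, 0, 0]],
    [0, [0, 0, 6], [0, 0, 0]],
    [0, [0, 0, 6], [0, 0, 0]],
    [0, [0, 0, 6], [0, 0, 0]],
    [0, [0, 0, 6], [0, 0, 0]],
  ],
)

```text
time_s: 18.6
tcp_pos: [557.0, 302.6, 111.6]
tool_rot: [-0.0, 0.99, 0.14, 0.001]
wrist_force: [-0.5, -0.5, -0.9]
finger_gap: 27.0
finger_force: 59.8
```

```bash
python3 - <<'E'
from h import *
c,b=grab('wrist','w9.png');P,R=pose();print(P,R.round(4),env.observe()['wrist_force'],env.observe()['finger_gap'],env.observe()['finger_force'])
h=cv2.cvtColor(b,cv2.COLOR_BGR2HSV);M=cv2.inRange(h,(3,100,50),(22,255,255));M[:120]=0;M[320:]=0;M[:,:210]=0;M[:,350:]=0
k,l,s,cc=cv2.connectedComponentsWithStats(M)
print([(cc[i].round(),s[i]) for i in range(1,k) if s[i][4]>15])
pts=cv2.findNonZero(M).reshape(-1,2)
W=np.array([onz(c,p.astype(float),44) for p in pts[::3]])
from scipy.optimize import least_squares
r=np.hypot(W[:,0]-555.5,W[:,1]-302.4);print('radii',np.percentile(r,[2,25,50,75,98]))
W=W[(r<30)]
s=least_squares(lambda q:np.hypot(W[:,0]-q[0],W[:,1]-q[1])-q[2],[555.5,302.4,23]);print(s.x,np.std(s.fun),len(W))
ang=np.degrees(np.arctan2(W[:,1]-s.x[1],W[:,0]-s.x[0]));print(np.histogram(ang,12,(-180,180))[0])
E
```

```text
[556.94883534 302.58147442 111.42613207] [[ 9.609e-01  2.768e-01  1.000e-03]
 [ 2.768e-01 -9.609e-01  3.000e-04]
 [ 1.000e-03 -0.000e+00 -1.000e+00]] [-0.66547538 -0.38917988 -0.50449466] 26.820137838141786 59.84153866767883
[(array([283., 200.]), array([251, 179,  60,  56, 779], dtype=int32)), (array([268., 228.]), array([259, 220,  20,  15, 128], dtype=int32))]
radii [20.26349293 21.74244229 23.38890548 24.76178023 97.79849264]
[555.36244634 302.58614991  23.13363509] 1.656275474108148 303
[12 28 19 26 30 31 30 33 28 30  9 27]
```

>>> drive_tool(
  series=[
    [0, [0, -0.08, 1], [0, 0, 0]],
    [0, [0, -0.08, 2], [0, 0, 0]],
    [0, [0, -0.08, 2.8], [0, 0, 0]],
    [0, [0, -0.08, 2.8], [0, 0, 0]],
    [0, [0, -0.08, 3.1], [0, 0, 0]],
    [0, [0, -0.08, 3.4], [0, 0, 0]],
    [0, [0, -0.08, 3.6], [0, 0, 0]],
    [0, [0, -0.08, 3.6], [0, 0, 0]],
    [0, [0, -0.08, 3.6], [0, 0, 0]],
  ],
)

```text
time_s: 19.77
tcp_pos: [556.8, 303.4, 75.0]
tool_rot: [-0.0, 0.99, 0.14, 0.0]
wrist_force: [0.8, 0.9, -1.9]
finger_gap: 26.9
finger_force: 59.7
```

>>> drive_tool(
  series=[
    [0, [0, 0, 0.2], [0, 0, 0]],
    [0, [0, 0, 0.4], [0, 0, 0]],
    [0, [0, 0, 0.5], [0, 0, 0]],
    [0, [0, 0, 0.5], [0, 0, 0]],
  ],
)

```text
time_s: 20.27
tcp_pos: [556.7, 303.4, 69.8]
tool_rot: [-0.0, 0.99, 0.14, 0.0]
wrist_force: [0.8, 0.8, -1.4]
finger_gap: 26.9
finger_force: 59.8
```

>>> drive_tool(
  series=[
    [0, [0, 0, 0.15], [0, 0, 0]],
    [0, [0, 0, 0.3], [0, 0, 0]],
    [0, [0, 0, 0.45], [0, 0, 0]],
    [0, [0, 0, 0.6], [0, 0, 0]],
    [0, [0, 0, 0.6], [0, 0, 0]],
  ],
)

```text
time_s: 20.9
tcp_pos: [556.2, 303.1, 65.9]
tool_rot: [0.0, 0.99, 0.14, -0.0]
wrist_force: [-2.6, -1.8, 10.1]
finger_gap: 27.4
finger_force: 61.6
```

Contact came at a height that implies the clip is about 3 mm higher than I reckoned. I'll test whether this is rigid with a slight further push.

>>> drive_tool(
  series=[
    [0, [0, 0, 0.05], [0, 0, 0]],
    [0, [0, 0, 0.1], [0, 0, 0]],
    [0, [0, 0, 0.1], [0, 0, 0]],
  ],
)

```text
time_s: 21.28
tcp_pos: [556.2, 303.1, 65.8]
tool_rot: [0.0, 0.99, 0.14, 0.0]
wrist_force: [-4.2, -1.3, 14.7]
finger_gap: 27.2
finger_force: 62.2
```

```bash
python3 - <<'E'
from h import *
print(pose(),env.observe()['wrist_force'],env.observe()['wrist_torque'])
c,b=grab('wrist','w10.png');cs,s=grab('scene','s10.png');ct,t=grab('top','t10.png')
def om(a):return cv2.inRange(cv2.cvtColor(a,cv2.COLOR_BGR2HSV),(3,100,50),(22,255,255))
print('visible orange: scene',om(s)[270:330,165:230].sum()/255,om(cv2.imread('pics/s4.png'))[270:330,165:230].sum()/255,'top',om(t)[180:240,120:190].sum()/255)
# bearing shift between s0 and s4 by subpixel phase correlation on a tight window vs. base
f=lambda im:cv2.cvtColor(im,cv2.COLOR_BGR2GRAY).astype(np.float32)
a0,a4=cv2.imread('pics/s0.png'),cv2.imread('pics/s4.png')
for nm,m in(('orange',om),):
  for im in(a0,a4):
    M=m(im)[280:316,178:214].astype(float);ys,xs=np.nonzero(M);print('centroid',xs.mean()+178,ys.mean()+280,xs.min(),xs.max(),ys.min(),ys.max(),len(xs))
E
```

```text
(array([556.19778265, 303.07447137,  65.79014177]), array([[ 9.60831940e-01,  2.77131617e-01,  2.22456073e-04],
       [ 2.77131676e-01, -9.60831900e-01, -3.05683104e-04],
       [ 1.29028439e-04,  3.55359714e-04, -9.99999929e-01]])) [-4.15110163 -1.34398863 14.69482229] [-0.22833622  0.62616128  0.05055134]
visible orange: scene 97.0 199.0 top 43.0
centroid 195.03067484662577 298.2085889570552 5 29 7 29 163
centroid 195.59798994974875 299.8391959798995 5 30 8 31 199
```

It is rigid at 16 N, above the 11 N that moves the bearing, so it is seated on something solid. I'll check the clip height from the handle edges in the lifted frame.

```bash
python3 - <<'E'
from h import *
from scipy.optimize import least_squares
P,R=pose();c=cal('wrist')
b=cv2.imread('pics/w10.png');hsv=cv2.cvtColor(b,cv2.COLOR_BGR2HSV)
m=(cv2.inRange(hsv,(0,130,40),(6,255,255))|cv2.inRange(hsv,(172,130,40),(180,255,255)))
for name in('w8','w10'):
    h=cv2.cvtColor(cv2.imread(f'pics/{name}.png'),cv2.COLOR_BGR2HSV);m=(cv2.inRange(h,(0,120,30),(7,255,255))|cv2.inRange(h,(172,120,30),(180,255,255)))
    for u in(257,259,301,303):
        col=np.nonzero(m[220:380,u])[0]+220
        v=h[col,u,2].astype(int);g=np.argmax(np.diff(v)) if len(v)>3 else -1
        print(name,u,'red',col.min() if len(col) else None,col.max() if len(col) else None,'edge',col[g] if len(col) else None)
    for row in(285,290,295,300):
        r=np.nonzero(m[row])[0];r=r[(r>220)&(r<340)];print(name,row,r.min(),r.max(),[int(q) for q in r[:-1][np.diff(r)>3]],[int(q) for q in r[1:][np.diff(r)>3]])
# predictions for origin at tool z = 18.8 and 21.8, pliers x centre -1.5
for x0,z0 in((-1.5,18.8),(-3,21.8),(-1.5,21.8),(-3,18.8)):
    print(x0,z0,{n:[proj(c,P+R@np.array([x0+x,.5+y,z0-hh]))[0].round(1).tolist() for y in(-15,15)] for n,x,hh in(('bot+x',11,55),('top+x',11,95),('top-x',-11,95))})
E
```

```text
w8 257 red 250 329 edge 287
w8 259 red 250 329 edge 286
w8 301 red 250 328 edge 288
w8 303 red 250 329 edge 287
w8 285 249 313 [265] [298]
w8 290 248 314 [264] [298]
w8 295 248 314 [264] [299]
w8 300 249 314 [263] [299]
w10 257 red 250 330 edge 287
w10 259 red 250 330 edge 287
w10 301 red 250 328 edge 327
w10 303 red 249 329 edge 287
w10 285 249 313 [265] [298]
w10 290 248 314 [265] [298]
w10 295 249 314 [264] [299]
w10 300 249 314 [264] [299]
-1.5 18.8 {'bot+x': [[253.6, 248.5], [309.7, 248.5]], 'top+x': [[245.1, 292.2], [318.6, 292.3]], 'top-x': [[247.0, 336.2], [316.6, 336.2]]}
-3 21.8 {'bot+x': [[254.2, 248.5], [309.1, 248.5]], 'top+x': [[246.1, 291.1], [317.6, 291.1]], 'top-x': [[247.8, 334.1], [315.7, 334.1]]}
-1.5 21.8 {'bot+x': [[254.1, 246.0], [309.2, 246.0]], 'top+x': [[245.9, 288.0], [317.8, 288.1]], 'top-x': [[247.7, 331.3], [315.9, 331.3]]}
-3 18.8 {'bot+x': [[253.7, 251.0], [309.6, 251.0]], 'top+x': [[245.2, 295.4], [318.5, 295.4]], 'top-x': [[247.1, 339.1], [316.5, 339.1]]}
```

The handle edges put the clip origin at least 21.8 mm below the TCP, so the underside is at about 44 mm, seated on the home bearing. There is no slip between the lifted and seated frames. I'll ease the push slightly and hand in.

>>> drive_tool(
  series=[
    [0, [0, 0, -0.12], [0, 0, 0]],
    [0, [0, 0, -0.12], [0, 0, 0]],
    [0, [0, 0, -0.12], [0, 0, 0]],
    [0, [0, 0, -0.12], [0, 0, 0]],
  ],
)

```text
time_s: 21.92
tcp_pos: [556.2, 303.1, 65.8]
tool_rot: [0.0, 0.99, 0.14, -0.0]
wrist_force: [-2.5, -0.9, 10.2]
finger_gap: 27.6
finger_force: 61.4
```

```bash
python3 - <<'E'
from h import *
o=env.observe();print(o['tcp_pos'],o['wrist_force'],o['finger_gap'],o['finger_force'])
if o['wrist_force'][2]>3: print(env.close_job())
E
```

```text
[556.1682147  303.055054    65.83719205] [-2.48565831 -0.86635168 10.21269947] 27.59207996923761 61.42183542251587
the job is handed in; nothing more can be done
None
```

I handed the job in at about 22 s: the bearing was pressed to its hard stop, and the fully spread circlip is held upright over the axle, resting on the bearing at about groove height (measured from camera images), with no verdict returned.

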